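# Set the screen-stand leg to its length mark and close the cam lever while holding it

### The job

A screen-stand leg is clamped in the bench fixture: look at which display module, green or orange, lies on the white job pad, and pull the spring-loaded leg out by its black cross foot until the foot lies on the mark of that colour. Only then, and while keeping hold of the foot at that mark, slide the blue cam lever fully closed (the fingers can run along the foot and push it). Finish still holding the leg at its mark with the lever closed (let go and the spring pulls the leg back), and leave everything else where it is.

Things in the scene. Friction and masses are not known exactly. Their poses are not given: they have to be found in the camera images.
- leg: Leg's black cross foot: a level bar 140 mm long (its x), 12 mm thick (its y; grip it from above across this), 16 mm high. Origin: grip point in the bar's middle, 52 mm above the table, 20 mm from its near (-x) end, 95 mm from the leg's steel tube (18 mm thick), which joins it on the -y side at x +95 mm. The foot slides only along y; axes as the fixture's.
- mark_green (a point): Where the leg's origin is when the foot is on the green mark (50 mm to +y of its start; spring 7 N). The mark is a green line 6 mm wide across the top of a raised white scale block (36 x 200 mm, 50 mm high) along y beside the foot's far (+x) end; a white pointer on that end points at the line.
- mark_orange (a point): The same for the orange mark, 50 mm further out in +y than the green one (100 mm from the leg's start; spring 9 N). The spring pulls the leg back to -y with 5 N at the start, against a stop; the leg never stays out by itself, cam closed or not.
- cam (a joint): Travel of the blue cam lever in m: 0 to 0.006 at the start (open), 0.025 fully closed (end stop). It closes to +x of the fixture, has about 3 N of friction and stays where it is left.
- cam_face (a point): Middle of the top edge of the cam lever's near (-x) face, which the sides of the fingers push. Lever: blue bar 200 mm long in y, 20 in x, 14 to 40 mm above the table, crossing under the foot (underside at 44 mm): fingertips must reach down to 20-30 mm above the table beside the foot. The face is 40 to 46 mm to +x of the leg's origin at the start, 65 mm closed.
- fixture: Fixed aluminium plate 10 mm thick, x -130 to 75, y -105 to 105 mm, with the leg's grey sleeve on the -y side (up to 68 mm high). Origin on the table under the tube's axis, level with the green mark. x: the way the cam closes (roughly away from the robot); y: the way the leg pulls out (roughly to the robot's left).
- green_mid (a point): Centre of the green display module: a flat panel 95 x 150 x 10 mm with a bright green rim and a dark middle. Lies on the white pad or on the dark grey pad.
- orange_mid (a point): Centre of the orange display module, the same panel with an orange rim. Lies on the other pad.
- job_spot (a point): Centre of the top of the white job pad, 150 x 200 x 6 mm, on the robot's left. The module whose centre is within 80 mm of it is the job.
- cleaner: Bystander: white bottle, 56 mm across, 150 mm high; origin under its centre.
- tape: Bystander: black tape roll, 90 mm across, 24 mm high; origin under its centre.
- driver: Bystander: screwdriver lying along its x; origin at its middle, underside.
- can: Bystander: grey can, 54 mm across, 110 mm high; origin under its centre.
- screws: Bystander: glass jar, 60 mm across, 70 mm high; origin under its centre.

How it is judged:
By the outcome, as a careful person would: the job done as asked, in the order asked, and still so for the second after the job is handed in, while the arm keeps its last pose, push and grip.
It also fails if it takes over 54 s, if anything falls off the work surface, if the arm or the gripper's body presses on something with over 40 N, if the wrist force passes 120 N, or if a joint passes its speed limit or range.

### The arm

A 6-joint arm with a two-finger parallel gripper is mounted at the origin on the work surface. World frame = base frame: x ahead of the robot, y to its left, z up, the work surface at z = 0. Lengths are in m, angles in degrees, forces in N, time in s.
With the tool pointing down it reaches from about 0.375 to 0.9 m from the base axis. Payload 3.1 kg.
Tool frame: the origin (TCP) lies midway between the tips of the shut fingers; the grasp point (between the pads) lies manip.grasp_offset behind it (manip.grasp_offset is the distance from the TCP to the grasp point, in m); z points along the fingers, x is the direction in which the jaws open and shut, and the axes are right-handed (so a half turn about z gives the same grasp; the last joint's range is limited). The gripper opens to 87 mm and grips with 3 to 60 N. Pads are 19 mm wide; open, the fingers measure 117 mm over their backs; the gripper's body (75 mm by 190 mm) begins 51 mm behind the grasp point.
Start: joints at [-78.409, 30.224, 82.088, -0, 67.689, -10.227], TCP at [0.232, -0.58, 0.223] pointing down, gripper open.
Joint ranges: [-176.69, 176.69], [-43.24, 126.21], [12.49, 139.97], [-82, 262], [0, 151.66], [-163.58, 163.58]. Speed limits (degrees/s): [159.86, 159.86, 180, 180, 180, 180].

### API

Orientations are given as [roll, pitch, yaw] about the fixed x, y, z axes, in that order (R = Rz(yaw) Ry(pitch) Rx(roll)).
In Python, from bench import manip gives the robot as it stands.
- The arm moves only by the tool drive_tool, never from a script. Its argument "targets" is a list of rows, each a list of 2 entries, a list of its own where there are three numbers: the shift along the tool's x, y, z scaled (see below), then the turn, a rotation vector about the tool's x, y, z scaled (see below). A call has 1 to 8 rows; each row is the pose to reach, as a shift and turn from the pose commanded when the call began, along the tool's axes at that moment; what a row does not reach only later rows make up. The controller multiplies each number of a shift by 0.2 m and each number of a turn by 60 degrees. A row lasts 1/10 s, in which the tool goes at most 50 mm and 8.59 degrees, less where a joint would pass 70% of its speed; a pose out of reach is approached as far as the arm can. A call with a number of a shift or a turn outside -1 to 1 is refused whole. A call with a gripper value outside its range is refused whole. "grip" is the gripper command: -1 is shut, 1 is fully open, values between are in proportion, set as the call begins (left out, the last holds). The fingers move at their own pace and stop on an object; "grip_force" is the grip in N (left out, the last holds). Time passes only in rows, so rows that repeat a pose let the fingers close. It gives the time, the measured TCP pose, the force and the opening at its end, in the units of the state.
- manip.get_obs(): the state, without advancing time (a new reading comes with each control period).
- manip.camera(name): name is "side" or "top"; returns a dict with "image" (480x640x3 uint8, red, green, blue), "z_map" (480x640 float32, m along the optical axis (not along the pixel's ray), 0 where there is no reading), "fx", "fy", "cx", "cy" (pixels), "R" (3x3) and "t" (3): a world point X has camera coordinates R X + t. Camera axes: x right, y down, z forward; pixel columns grow to the right and rows downward; lengths in m; the calibration is good to about 2 mm. A picture is of the moment at which its call begins.
- manip.sign_off(): hands the job in, once; it reports no verdict.
Trained networks look in the newest picture that a camera, given by its name, has taken for a name from the list of things; names that differ only in an ending like _2 or _b are one class to them, and where a whole thing is asked for, a point or a joint stands for the part that bears it (a point fixed in the world has none). Each returns a list of dicts, best first, with "score" (0 to 1); they miss things now and then, are a little off and sometimes report something else, mostly with a low value. They report only what shows in the picture. A call takes as long as a camera call.
- manip.regions_of(camera, label): "pixels" (480x640 bool, what is visible of it).
- manip.mark_of(camera, label): "xyz" ([x, y, z] in m, in world coordinates, good to about 4 mm: a listed point, or the origin of a listed thing).
The state is a dict: "time": time; "q": joint angles; "qvel": joint speeds; "tau": joint torques, N m; "position": TCP position; "orientation": TCP orientation; "ft_force": force on the tool from outside, world axes, zero at the start; "moment": the same for the moment, N m; "opening": opening from 0.0 (shut) to 1.0 (fully open).
Only numpy, scipy, OpenCV 4.12 (cv2) and the standard library are available. Lean on these libraries where they do the work, as an engineer would, in place of code of your own. Each camera call takes 0.05 s, during which the arm holds its last target.

## Working session

There is one attempt and no reset: what is moved stays moved. The work goes in short steps, Python scripts to look and compute and a tool call to move; the robot and the scene stay as the last step left them, time stands still between calls to the robot, and variables do not carry over. Pictures are saved under pics/ and viewed, and the job is handed in when it is done.

Besides the shell and the picture viewer there is one more tool, called after "Request:" as name(argument=value, ...), one argument or row to a line, values as JSON. drive_tool: Moves the arm, as the interface text tells. Shifts and turns lie within -1 to 1; 1 stands for 0.2 m of shift or 60 degrees of turn. Its arguments: {"type":"object","properties":{"targets":{"type":"array"},"grip":{"type":"number"},"grip_force":{"type":"number"}},"required":["targets"]}

```bash
mkdir -p pics; python3 - <<'E'
from bench import manip
import cv2
o=manip.get_obs();print(o['time'],o['position'],o['orientation'],o['opening'],manip.grasp_offset)
for c in ('top','side'):
    im=manip.camera(c);cv2.imwrite(f'pics/{c}0.png',im['image'][:,:,::-1])
    for l in ['leg','mark_green','mark_orange','cam_face','fixture','green_mid','orange_mid','job_spot']:
        r=manip.mark_of(c,l)
        print(c,l,[(round(d['score'],2),[round(float(v),4) for v in d['xyz']]) for d in r[:2]])
print(manip.get_obs()['time'])
E
```

```text
0.0 [ 0.23218928 -0.57948164  0.22155662] [-1.79976693e+02  1.22706551e-01 -6.81811832e+01] 1.0037797217486308 0.0187
top leg [(0.8, [0.5056, -0.0566, 0.0506])]
top mark_green [(0.85, [0.5018, -0.0069, 0.0515])]
top mark_orange [(0.77, [0.4987, 0.0422, 0.0503])]
top cam_face [(0.86, [0.5413, -0.002, 0.0406])]
top fixture [(0.7, [0.5944, -0.0012, 0.0006])]
top green_mid [(0.75, [0.4423, 0.3931, 0.0097]), (0.58, [0.5422, -0.004, 0.0394])]
top orange_mid [(0.7, [0.483, -0.5725, 0.0094])]
top job_spot []
side leg [(0.88, [0.5102, -0.0563, 0.0517]), (0.34, [0.6734, 0.3908, -0.005])]
side mark_green [(0.56, [0.5034, -0.0063, 0.0511])]
side mark_orange [(0.73, [0.6705, 0.3912, -0.0051]), (0.62, [0.4975, 0.046, 0.0567])]
side cam_face [(0.67, [0.5481, -0.0049, 0.0381])]
side fixture [(0.8, [0.5957, 0.0, -0.0008]), (0.25, [0.4984, 0.0463, 0.0557])]
side green_mid [(0.85, [0.4394, 0.3987, 0.0123])]
side orange_mid [(0.7, [0.4823, -0.5702, 0.0111]), (0.29, [0.67, 0.3882, -0.0012])]
side job_spot []
0.9
```

View pics/top0.png

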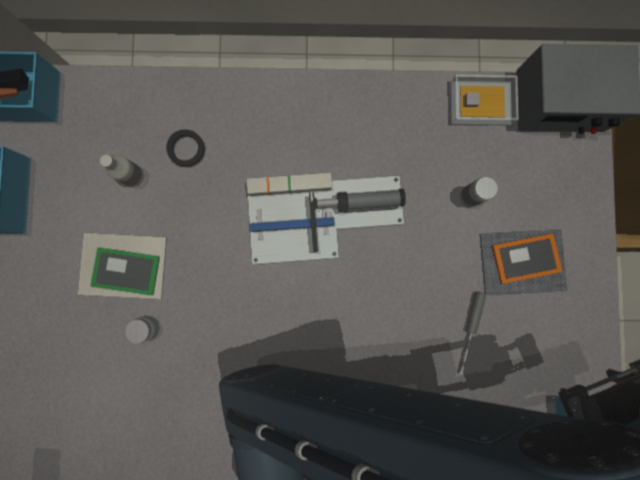

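View pics/side0.png

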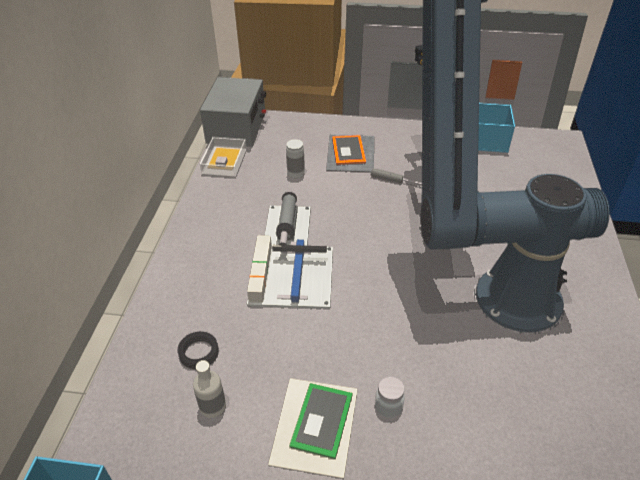

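The green module lies on the white pad at top (125,270), so the target is the green mark. Next I'll refine the fixture's yaw and the foot and lever positions.

```bash
cat > h.py <<'E'
import numpy as np,cv2
from bench import manip
def pts(im,mask):
    v,u=np.nonzero(mask&(im['z_map']>0));z=im['z_map'][v,u]
    c=np.stack([(u-im['cx'])/im['fx']*z,(v-im['cy'])/im['fy']*z,z],1)
    return (c-im['t'])@im['R']
def look(c,yaw=None):
    im=manip.camera(c);hsv=cv2.cvtColor(im['image'],cv2.COLOR_RGB2HSV)
    allm=np.ones((480,640),bool);
    U=np.zeros((480,640,3));v,u=np.nonzero(im['z_map']>0);U[v,u]=pts(im,allm)
    box=(abs(U[...,0]-.55)<.16)&(abs(U[...,1])<.16)
    blue=box&(hsv[...,0]>100)&(hsv[...,0]<130)&(hsv[...,1]>110)
    foot=box&(hsv[...,2]<75)&(hsv[...,1]<90)&(U[...,2]>.045)&(U[...,2]<.07)
    grn=box&(hsv[...,0]>40)&(hsv[...,0]<85)&(hsv[...,1]>80)
    org=box&(hsv[...,0]>3)&(hsv[...,0]<22)&(hsv[...,1]>110)
    wht=box&(U[...,2]>.04)&(U[...,2]<.06)&(hsv[...,2]>150)&(hsv[...,1]<60)
    out={}
    for n,m in dict(blue=blue,foot=foot,green=grn,orange=org,scale=wht).items():
        p=pts(im,m)
        if len(p)<4: print(c,n,len(p));continue
        (cx,cy),(w,h),a=cv2.minAreaRect(p[:,:2].astype(np.float32))
        print(c,n,len(p),'mean',p.mean(0).round(4),'rect',round(cx,4),round(cy,4),round(w,4),round(h,4),round(a,1))
        vx=np.linalg.svd(p[:,:2]-p[:,:2].mean(0),full_matrices=False)[2][0];print('   dir',round(float(np.degrees(np.arctan2(vx[1],vx[0]))),1))
    return im
E
python3 - <<'E'
from h import *
for c in('top','side'):
    im=look(c)
    s=im['image'][150:280,230:420] if c=='top' else im['image'][180:320,230:350]
    cv2.imwrite(f'pics/{c}1.png',cv2.resize(s[:,:,::-1],None,fx=4,fy=4,interpolation=cv2.INTER_CUBIC))
E
```

```text
top blue 465 mean [0.5521 0.0042 0.0408] rect 0.5528 -0.0016 0.0154 0.1942 4.7
   dir -85.0
top foot 453 mean [ 0.5754 -0.0837  0.0613] rect 0.5713 -0.0757 0.0897 0.1493 46.6
   dir 137.7
top green 19 mean [0.6508 0.0069 0.0514] rect 0.6485 0.0074 0.032 0.0026 1.7
   dir -175.8
top orange 33 mean [0.6438 0.0566 0.051 ] rect 0.6447 0.0567 0.0342 0.005 5.4
   dir -176.1
top scale 1000 mean [0.6498 0.0033 0.0509] rect 0.65 0.0056 0.0324 0.1963 4.7
   dir 95.0
side blue 310 mean [0.5536 0.0167 0.0391] rect 0.5553 -0.0034 0.0176 0.2014 5.1
   dir 95.4
side foot 346 mean [ 0.5754 -0.0737  0.0573] rect 0.5612 -0.0872 0.1349 0.0949 3.6
   dir 144.0
side green 20 mean [0.6494 0.0034 0.0483] rect 0.6514 0.0022 0.013 0.0326 80.9
   dir -175.9
side orange 16 mean [0.6455 0.0554 0.0498] rect 0.6468 0.0545 0.008 0.0352 88.0
   dir -177.4
side scale 818 mean [6.46e-01 3.00e-04 4.98e-02] rect 0.6292 -0.0192 0.2325 0.1706 50.3
   dir 87.4
```

View pics/top1.png

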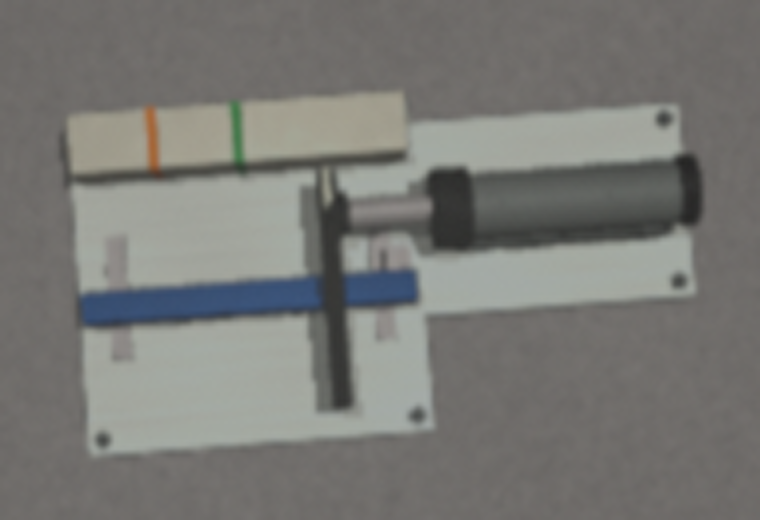

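View pics/side1.png

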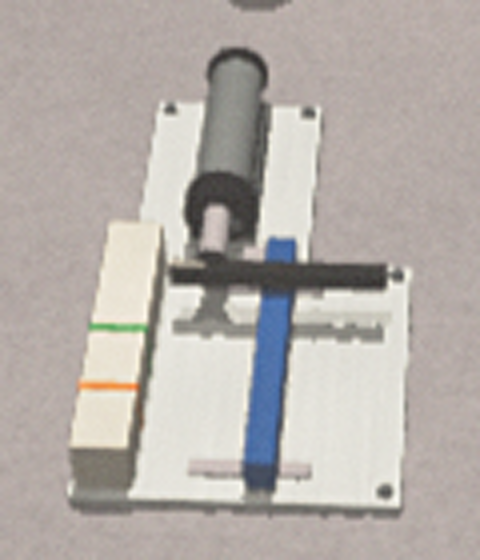

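```bash
cat >> h.py <<'E'
from scipy.spatial.transform import Rotation as Ro
def plan(target,yaw):
    o=manip.get_obs();R=Ro.from_euler('xyz',o['orientation'],degrees=True)
    T=Ro.from_euler('xyz',[180,0,yaw],degrees=True)
    d=R.inv().apply(np.array(target)-o['position'])
    print('t',o['time'],'pos',o['position'].round(4),'rpy',np.round(o['orientation'],2),'F',o['ft_force'].round(2),'open',round(o['opening'],3))
    print('scaled shift',(d/0.2).round(4),'turn',((R.inv()*T).as_rotvec(degrees=True)/60).round(4))
E
python3 -c "
from h import *
plan([.5065,-.057,.16],-85.2)"
```

```text
t 1.0 pos [ 0.2323 -0.5802  0.2225] rpy [180.     0.   -68.18] F [ 0.19  0.58 -0.26] open 1.001
scaled shift [-1.9189 -2.245   0.3128] turn [0.     0.     0.2837]
```

Request:
drive_tool(
  targets=[
    [[-0.1, -0.12, 0], [0, 0, 0]],
    [[-0.25, -0.29, 0], [0, 0, 0]],
    [[-0.4, -0.47, 0], [0, 0, 0]],
    [[-0.53, -0.62, 0], [0, 0, 0]],
    [[-0.64, -0.75, 0], [0, 0, 0]],
  ],
  grip=0,
)

```text
time: 1.5
position: [0.3246, -0.4034, 0.2226]
orientation: [-180.0, 0.0, -68.2]
ft_force: [0.7, -0.5, 0.1]
opening: 0.633
```

Request:
drive_tool(
  targets=[
    [[-0.15, -0.17, 0], [0, 0, 0]],
    [[-0.3, -0.35, 0], [0, 0, 0]],
    [[-0.45, -0.53, 0], [0, 0, 0]],
    [[-0.57, -0.67, 0], [0, 0, 0]],
    [[-0.64, -0.75, 0], [0, 0, 0]],
  ],
)

```text
time: 2.0
position: [0.4164, -0.2282, 0.2228]
orientation: [-180.0, 0.0, -68.0]
ft_force: [-0.0, 0.6, 0.1]
opening: 0.5
```

Request:
drive_tool(
  targets=[
    [[-0.15, -0.17, 0], [0, 0, 0.06]],
    [[-0.3, -0.35, 0.05], [0, 0, 0.12]],
    [[-0.43, -0.5, 0.12], [0, 0, 0.18]],
    [[-0.54, -0.63, 0.2], [0, 0, 0.24]],
    [[-0.61, -0.71, 0.28], [0, 0, 0.284]],
    [[-0.639, -0.745, 0.313], [0, 0, 0.284]],
    [[-0.639, -0.745, 0.313], [0, 0, 0.284]],
  ],
)

```text
time: 2.7
position: [0.5063, -0.0562, 0.1592]
orientation: [179.9, 0.0, -85.0]
ft_force: [-0.2, -0.5, 0.4]
opening: 0.503
```

```bash
python3 -c "
from h import *
plan([.5065,-.057,.027],-85.2)
for c in('top','side'):
    im=look(c)
    s=im['image'][100:320,200:440] if c=='top' else im['image'][150:320,200:400]
    cv2.imwrite(f'pics/{c}2.png',cv2.resize(s[:,:,::-1],None,fx=3,fy=3,interpolation=cv2.INTER_CUBIC))
    for l in ('leg','mark_green','fixture'): print(l,[(d['score'],d['xyz']) for d in manip.mark_of(c,l)[:1]])
"
```

```text
t 2.7 pos [ 0.5063 -0.0562  0.1592] rpy [ 1.799e+02  3.000e-02 -8.505e+01] F [-0.2  -0.52  0.43] open 0.503
scaled shift [ 0.0044 -0.002   0.6611] turn [0.0017 0.0005 0.0025]
top blue 13 mean [0.5483 0.0901 0.041 ] rect 0.5482 0.0842 0.007 0.0217 1.0
   dir -84.8
top foot 101 mean [ 0.6125 -0.1194  0.0656] rect 0.6072 -0.1214 0.0413 0.026 21.0
   dir -141.4
top green 11 mean [0.6502 0.0053 0.091 ] rect 0.6127 -0.0033 0.1079 0.0038 13.1
   dir -165.9
top orange 34 mean [0.6434 0.0566 0.0503] rect 0.6446 0.0568 0.0345 0.0048 6.0
   dir -175.9
top scale 992 mean [0.6509 0.0039 0.0508] rect 0.6505 0.0066 0.0353 0.1981 5.5
   dir 95.1
leg [(0.44, [0.5007, -0.0055, 0.0488])]
mark_green [(0.93, [0.5003, -0.0076, 0.0519])]
fixture []
side blue 215 mean [ 0.5563 -0.0052  0.0393] rect 0.5556 -0.0012 0.0178 0.1952 4.5
   dir 94.3
side foot 303 mean [ 0.5648 -0.07    0.0565] rect 0.5607 -0.0871 0.1367 0.0934 5.0
   dir 149.1
side green 21 mean [0.6494 0.0053 0.0501] rect 0.6507 0.0042 0.033 0.0094 0.0
   dir -176.0
side orange 32 mean [ 0.5699 -0.0224  0.1594] rect 0.5524 -0.0279 0.2761 0.0628 46.2
   dir 45.7
side scale 858 mean [ 6.462e-01 -4.000e-04  4.980e-02] rect 0.6198 -0.0258 0.1059 0.2655 4.8
   dir 88.0
leg [(0.76, [0.5087, -0.0585, 0.0539])]
mark_green [(0.75, [0.5056, -0.0088, 0.0533])]
fixture [(0.84, [0.5988, 0.0019, -0.0018])]
```

View pics/side2.png

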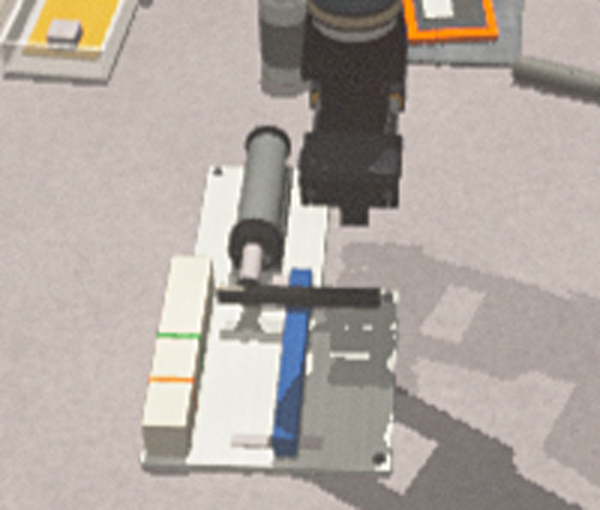

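Request:
drive_tool(
  targets=[
    [[0, 0, 0.08], [0, 0, 0]],
    [[0, 0, 0.2], [0, 0, 0]],
    [[0.004, -0.002, 0.33], [0, 0, 0]],
    [[0.004, -0.002, 0.45], [0, 0, 0]],
    [[0.004, -0.002, 0.55], [0, 0, 0]],
    [[0.004, -0.002, 0.62], [0, 0, 0]],
    [[0.004, -0.002, 0.66], [0, 0, 0]],
    [[0.004, -0.002, 0.66], [0, 0, 0]],
  ],
)

```text
time: 3.9
position: [0.5065, -0.0579, 0.0273]
orientation: [179.9, 0.0, -85.3]
ft_force: [1.2, -0.5, 0.4]
opening: 0.503
```

Request:
drive_tool(
  targets=[
    [[0, 0, 0], [0, 0, 0]],
    [[0, 0, 0], [0, 0, 0]],
    [[0, 0, 0], [0, 0, 0]],
    [[0, 0, 0], [0, 0, 0]],
    [[0, 0, 0], [0, 0, 0]],
  ],
  grip=-1,
  grip_force=20,
)

```text
time: 4.4
position: [0.5072, -0.0578, 0.0283]
orientation: [-180.0, -0.0, -85.2]
ft_force: [0.2, 1.0, 1.7]
opening: 0.136
```

```bash
python3 -c "
from h import *
plan([.5065-.0042,-.057+.0498,.027],-85.2)
for c in('top','side'):
    im=manip.camera(c)
    s=im['image'][100:320,200:440] if c=='top' else im['image'][180:320,230:350]
    cv2.imwrite(f'pics/{c}3.png',cv2.resize(s[:,:,::-1],None,fx=4 if c=='side' else 3,fy=4 if c=='side' else 3,interpolation=cv2.INTER_CUBIC))
"
```

```text
t 4.4 pos [ 0.5072 -0.0578  0.0283] rpy [-1.7996e+02 -2.0000e-02 -8.5220e+01] F [0.19 1.02 1.65] open 0.136
scaled shift [-0.2541  0.0033  0.0066] turn [-0.0007 -0.0003 -0.0003]
```

View pics/side3.png

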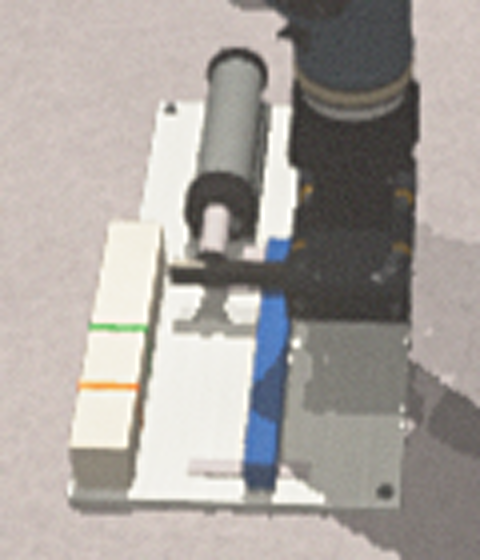

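View pics/top3.png

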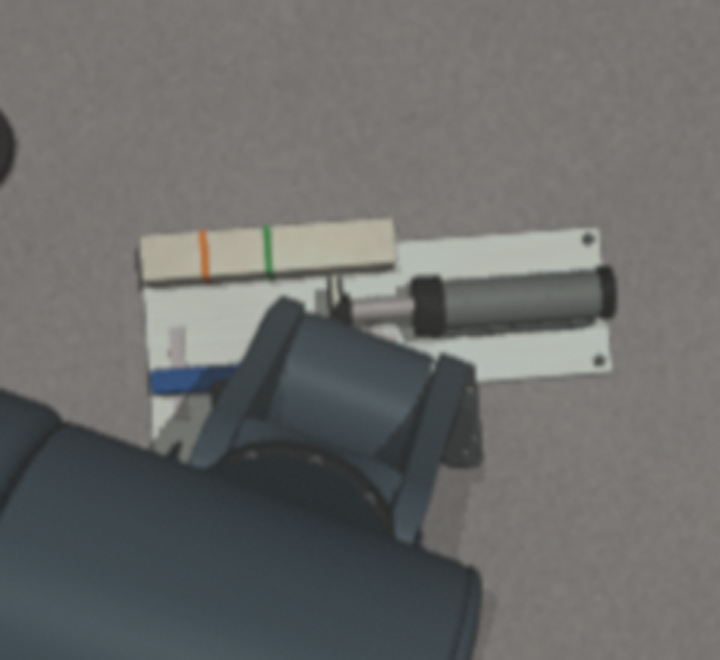

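The opening is 11.8 mm, so the foot is gripped. Now I pull it 50 mm out.

Request:
drive_tool(
  targets=[
    [[-0.03, 0, 0], [0, 0, 0]],
    [[-0.08, 0, 0], [0, 0, 0]],
    [[-0.13, 0, 0], [0, 0, 0]],
    [[-0.18, 0, 0], [0, 0, 0]],
    [[-0.22, 0, 0], [0, 0, 0]],
    [[-0.245, 0, 0], [0, 0, 0]],
    [[-0.25, 0, 0], [0, 0, 0]],
    [[-0.25, 0, 0], [0, 0, 0]],
  ],
)

```text
time: 5.3
position: [0.5029, -0.009, 0.0283]
orientation: [-180.0, -0.1, -85.1]
ft_force: [-2.5, -6.7, 2.5]
opening: 0.127
```

```bash
cat > v.py <<'E'
from h import *
import sys
n=sys.argv[1]
plan([.5065-.0042,-.057+.0498,.027],-85.2)
for c in('top','side'):
    im=manip.camera(c)
    s=im['image'][160:260,230:350] if c=='top' else im['image'][180:320,230:350]
    cv2.imwrite(f'pics/{c}{n}.png',cv2.resize(s[:,:,::-1],None,fx=4 if c=='side' else 6,fy=4 if c=='side' else 6,interpolation=cv2.INTER_CUBIC))
    for l in ('leg','mark_green','cam_face'): print(c,l,[(round(d['score'],2),np.round(d['xyz'],4)) for d in manip.mark_of(c,l)[:1]])
E
python3 v.py 4
```

```text
t 5.3 pos [ 0.5029 -0.009   0.0283] rpy [-1.7999e+02 -1.2000e-01 -8.5120e+01] F [-2.54 -6.69  2.53] open 0.127
scaled shift [-0.0095  0.0023  0.0065] turn [-0.0001 -0.002   0.0014]
top leg []
top mark_green []
top cam_face []
side leg []
side mark_green [(0.67, array([ 0.5061, -0.008 ,  0.0553]))]
side cam_face [(0.91, array([ 0.5493, -0.0033,  0.0382]))]
```

View pics/side4.png

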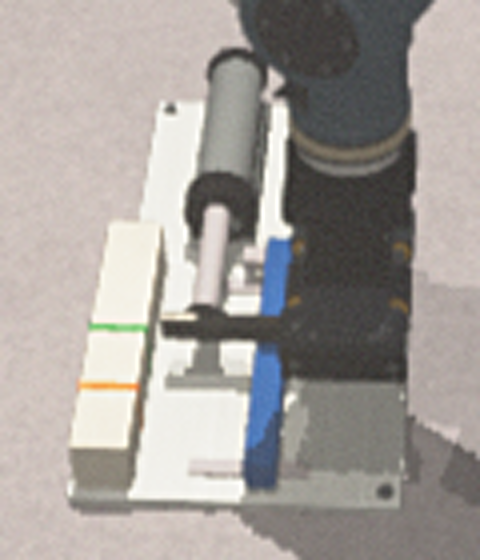

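View pics/top4.png

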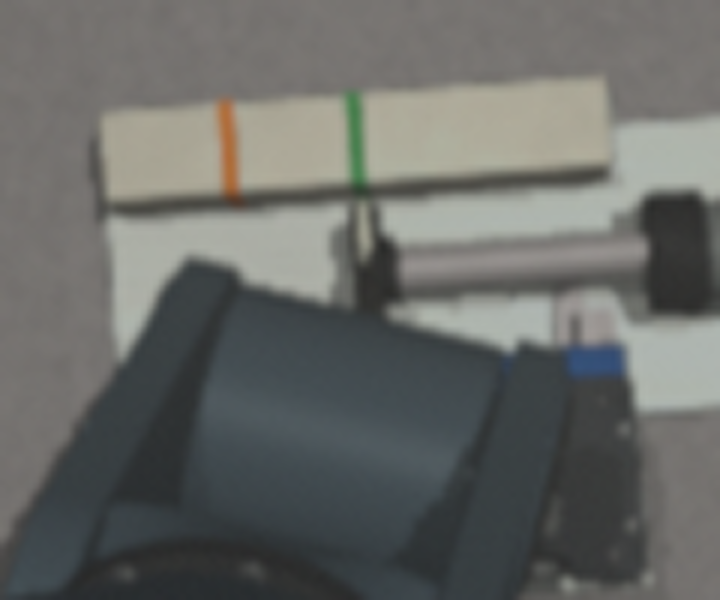

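Foot travel is 49.0 mm. The pointer is level with the green line (top: line about (361,190), pointer tip about (362,205)), and the force is about 7 N. I'll trim another 1 mm, then slide along the foot toward the cam.

Request:
drive_tool(
  targets=[
    [[-0.005, 0, 0], [0, 0, 0]],
    [[-0.005, 0, 0], [0, 0, 0]],
    [[-0.005, -0.02, 0], [0, 0, 0]],
    [[-0.005, -0.045, 0], [0, 0, 0]],
    [[-0.005, -0.07, 0], [0, 0, 0]],
    [[-0.005, -0.09, 0], [0, 0, 0]],
    [[-0.005, -0.1, 0], [0, 0, 0]],
    [[-0.005, -0.1, 0], [0, 0, 0]],
  ],
)

```text
time: 6.5
position: [0.5065, -0.004, 0.0265]
orientation: [178.1, 0.4, -85.0]
ft_force: [-21.3, -8.7, 11.5]
opening: 0.133
```

```bash
python3 v.py 5
```

```text
t 6.5 pos [ 0.5065 -0.004   0.0265] rpy [178.08   0.36 -85.01] F [-21.33  -8.68  11.51] open 0.133
scaled shift [ 0.0142  0.0222 -0.002 ] turn [0.032  0.0059 0.0032]
top leg []
top mark_green []
top cam_face []
side leg []
side mark_green [(0.76, array([ 0.5055, -0.007 ,  0.055 ]))]
side cam_face [(0.81, array([ 0.5444, -0.0058,  0.0427]))]
```

View pics/top5.png

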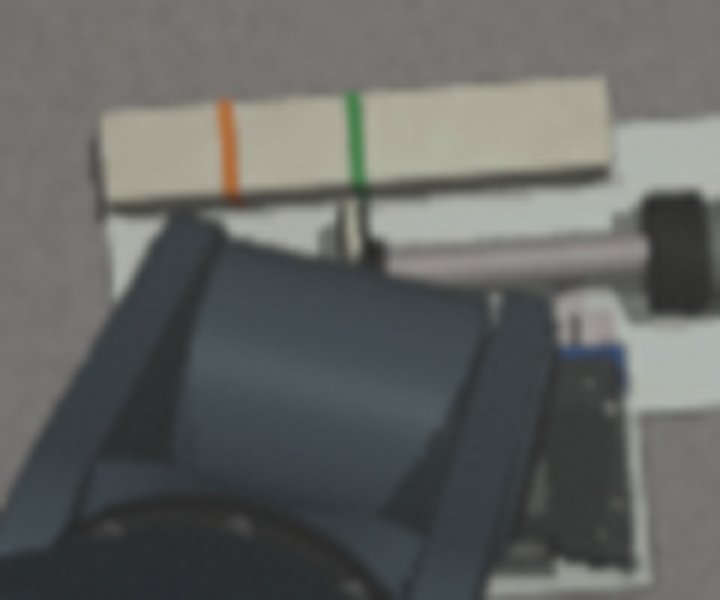

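Friction at 20 N grip holds the fingers, and the foot is dragged about 3 mm past the mark. I'll lower the grip so the fingers can slide.

Request:
drive_tool(
  targets=[
    [[0, 0, 0], [0, 0, 0]],
    [[0, 0, 0], [0, 0, 0]],
    [[0, 0, 0], [0, 0, 0]],
  ],
  grip_force=12,
)

```text
time: 7.2
position: [0.5107, -0.0047, 0.0261]
orientation: [178.6, 0.2, -85.1]
ft_force: [-15.7, -8.0, 3.3]
opening: 0.138
```

```bash
python3 v.py 6
```

```text
t 7.2 pos [ 0.5107 -0.0047  0.0261] rpy [178.58   0.24 -85.07] F [-15.65  -7.98   3.25] open 0.138
scaled shift [ 0.0086  0.0431 -0.0036] turn [0.0236 0.004  0.0022]
top leg []
top mark_green []
top cam_face []
side leg []
side mark_green [(0.79, array([ 0.5024, -0.005 ,  0.0532]))]
side cam_face [(0.84, array([ 0.5479, -0.0044,  0.0392]))]
```

View pics/top6.png

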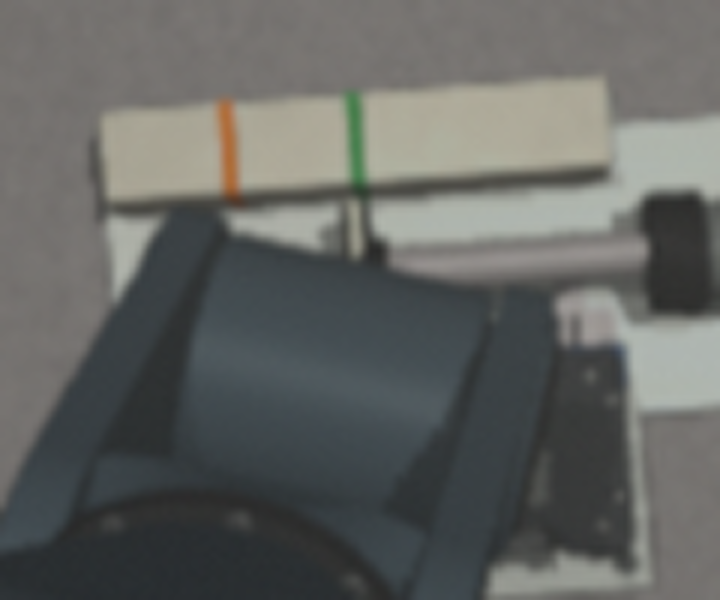

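```bash
cat > s.py <<'E'
from h import *
o=manip.get_obs();d=o['position']-np.array([.5072,-.0578,.0283])
print('along foot x %.1f  pull y %.1f mm'%(1e3*(d[0]*.9965+d[1]*.0837),1e3*(d[1]*.9965-d[0]*.0837)),'z',o['position'][2].round(4),'F',o['ft_force'].round(1),'open',round(o['opening']*87,1),'rpy',np.round(o['orientation'],1),'t',o['time'])
E
python3 s.py
```

```text
along foot x 7.9  pull y 52.6 mm z 0.0261 F [-15.1  -9.7   2.8] open 11.3 rpy [178.6   0.2 -85.1] t 7.6
```

Request:
drive_tool(
  targets=[
    [[0.005, 0, 0], [0, 0, 0]],
    [[0.01, 0, 0], [0, 0, 0]],
    [[0.01, 0, 0], [0, 0, 0]],
    [[0.01, 0, 0], [0, 0, 0]],
  ],
  grip_force=9,
)

```text
time: 8.0
position: [0.5138, -0.0072, 0.0261]
orientation: [178.9, 0.2, -85.1]
ft_force: [-11.2, -8.9, -1.1]
opening: 0.139
```

```bash
python3 s.py
```

```text
along foot x 10.8  pull y 49.9 mm z 0.0261 F [-11.2  -8.9  -1.1] open 12.1 rpy [178.9   0.2 -85.1] t 8.0
```

Request:
drive_tool(
  targets=[
    [[0, -0.015, 0], [0, 0, 0]],
    [[0, -0.03, 0], [0, 0, 0]],
    [[0, -0.045, 0], [0, 0, 0]],
    [[0, -0.06, 0], [0, 0, 0]],
    [[0, -0.075, 0], [0, 0, 0]],
    [[0, -0.075, 0], [0, 0, 0]],
  ],
)

```text
time: 8.6
position: [0.5296, -0.0062, 0.0261]
orientation: [179.0, 0.1, -85.1]
ft_force: [-10.2, -7.3, -2.3]
opening: 0.133
```

```bash
python3 s.py
```

```text
along foot x 26.7  pull y 49.5 mm z 0.0261 F [-10.2  -7.3  -2.3] open 11.6 rpy [ 1.79e+02  1.00e-01 -8.51e+01] t 8.6
```

```bash
python3 v.py 7
```

```text
t 8.6 pos [ 0.5296 -0.0062  0.0261] rpy [ 1.790e+02  1.200e-01 -8.509e+01] F [-10.23  -7.27  -2.33] open 0.133
scaled shift [-0.0068  0.1367 -0.0022] turn [0.0167 0.002  0.0018]
top leg []
top mark_green []
top cam_face []
side leg [(0.86, array([ 0.5086, -0.0133,  0.051 ]))]
side mark_green [(0.71, array([ 0.504 , -0.0057,  0.0542]))]
side cam_face [(0.53, array([ 0.5476, -0.0048,  0.036 ]))]
```

View pics/top7.png

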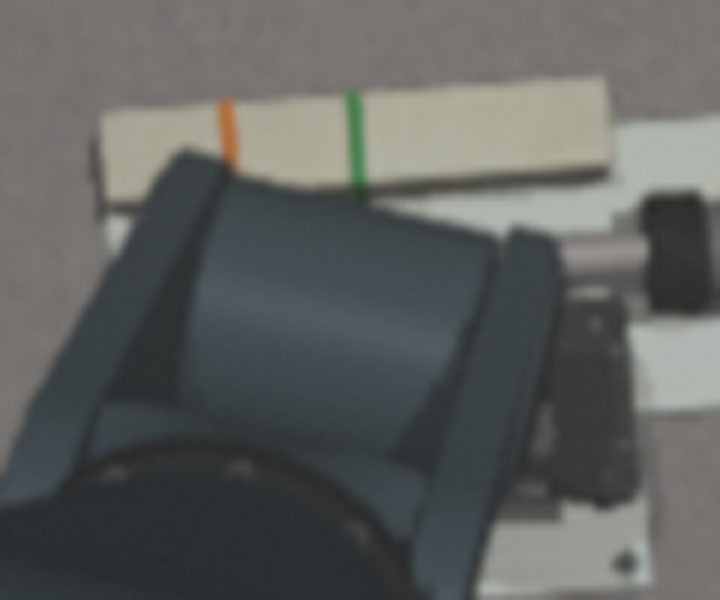

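View pics/side7.png

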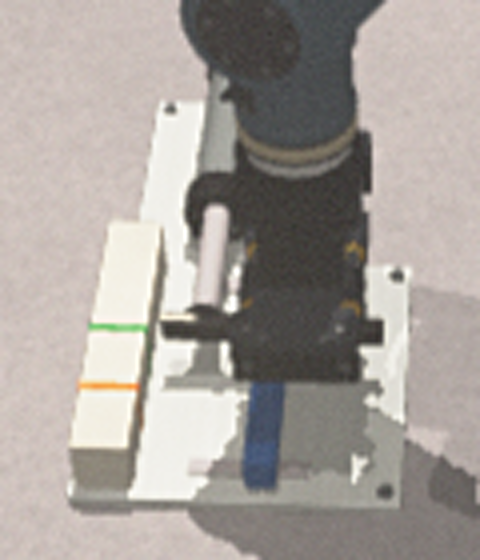

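```bash
cat > m.py <<'E'
from h import *
im=manip.camera('side');hsv=cv2.cvtColor(im['image'],cv2.COLOR_RGB2HSV)
P=pts(im,np.ones((480,640),bool)) if (im['z_map']>0).all() else None
v,u=np.nonzero(im['z_map']>0);U=np.zeros((480,640,3));U[v,u]=pts(im,np.ones((480,640),bool))
y=U[...,0]*-.0837+U[...,1]*.9965; x=U[...,0]*.9965+U[...,1]*.0837
g=(hsv[...,0]>40)&(hsv[...,0]<85)&(hsv[...,1]>80)&(abs(x-.65)<.03)&(abs(y)<.2)
sub=(slice(245,275),slice(265,300))
f=np.zeros_like(g);f[sub]=True
f&=(hsv[...,2]<75)&(U[...,2]>.056)&(U[...,2]<.066)&(abs(y+.05)<.04)
gy=y[g&(U[...,2]>.044)]
print('green y',gy.mean(),gy.min(),gy.max(),'foot top',f.sum(),y[f].min(),y[f].max(),y[f].mean(),'x',x[f].min(),x[f].max(),'z',U[f][:,2].mean())
# pixel predicted of foot ends
E
python3 m.py; python3 s.py
```

```text
green y -0.04921531650580256 -0.05488825594088592 -0.04466049720085834 foot top 16 -0.060601878538368625 -0.03712119769240567 -0.04759019486301958 x 0.583638560871963 0.6192534857054858 z 0.05887716221895817
along foot x 26.7  pull y 49.5 mm z 0.0261 F [-9.6 -7.  -1.6] open 11.8 rpy [ 1.79e+02  1.00e-01 -8.51e+01] t 9.05
```

Depth puts the foot within 2 mm of the line, and kinematics say 49.5 mm. Now I push the cam.

Request:
drive_tool(
  targets=[
    [[-0.002, -0.015, 0], [0, 0, 0]],
    [[-0.002, -0.03, 0], [0, 0, 0]],
    [[-0.002, -0.045, 0], [0, 0, 0]],
    [[-0.002, -0.06, 0], [0, 0, 0]],
    [[-0.002, -0.075, 0], [0, 0, 0]],
    [[-0.002, -0.09, 0], [0, 0, 0]],
    [[-0.002, -0.1, 0], [0, 0, 0]],
    [[-0.002, -0.1, 0], [0, 0, 0]],
  ],
)

```text
time: 9.85
position: [0.5469, -0.004, 0.0257]
orientation: [178.7, 0.2, -85.1]
ft_force: [-13.9, -7.6, 0.2]
opening: 0.136
```

```bash
python3 s.py
```

```text
along foot x 44.1  pull y 50.3 mm z 0.0257 F [-13.9  -7.6   0.2] open 11.9 rpy [178.7   0.2 -85.1] t 9.85
```

Request:
drive_tool(
  targets=[
    [[0.002, -0.015, 0], [0, 0, 0]],
    [[0.002, -0.03, 0], [0, 0, 0]],
    [[0.002, -0.045, 0], [0, 0, 0]],
    [[0.003, -0.055, 0], [0, 0, 0]],
    [[0.003, -0.065, 0], [0, 0, 0]],
    [[0.003, -0.075, 0], [0, 0, 0]],
    [[0.003, -0.08, 0], [0, 0, 0]],
    [[0.003, -0.08, 0], [0, 0, 0]],
  ],
)

```text
time: 10.65
position: [0.5566, -0.0032, 0.0255]
orientation: [177.9, 0.3, -85.0]
ft_force: [-23.1, -10.4, 9.3]
opening: 0.129
```

```bash
python3 s.py
```

```text
along foot x 53.8  pull y 50.2 mm z 0.0255 F [-23.1 -10.4   9.3] open 11.2 rpy [177.9   0.3 -85. ] t 10.65
```

Request:
drive_tool(
  targets=[
    [[0.001, -0.01, 0], [0, 0, 0]],
    [[0.002, -0.02, 0], [0, 0, 0]],
    [[0.002, -0.025, 0], [0, 0, 0]],
    [[0.002, -0.025, 0], [0, 0, 0]],
  ],
)

```text
time: 11.05
position: [0.5566, -0.0032, 0.0255]
orientation: [177.3, 0.3, -84.9]
ft_force: [-31.0, -13.3, 16.3]
opening: 0.134
```

```bash
python3 s.py; python3 v.py 8; python3 m.py; python3 -c "
from h import *
look('side');look('top')"; python3 s.py
```

```text
along foot x 53.8  pull y 50.3 mm z 0.0255 F [-31.  -13.3  16.3] open 11.7 rpy [177.3   0.3 -84.9] t 11.05
t 11.05 pos [ 0.5566 -0.0032  0.0255] rpy [177.32   0.33 -84.94] F [-30.98 -13.35  16.35] open 0.134
scaled shift [-0.0039  0.2724  0.0052] turn [0.0446 0.0054 0.0044]
top leg []
top mark_green [(0.76, array([ 0.5006, -0.0061,  0.0493]))]
top cam_face []
side leg [(0.49, array([ 0.5047, -0.0089,  0.0528]))]
side mark_green [(0.84, array([ 0.5046, -0.0079,  0.0507]))]
side cam_face [(0.6, array([ 0.5693, -0.0027,  0.0375]))]
green y -0.04886100896920288 -0.055279301774937235 -0.04373093713282242 foot top 4 -0.04473440614197272 -0.040345045857550756 -0.04253543715858497 x 0.6134142932269186 0.6190255295914454 z 0.05796465350506104
side blue 1
side foot 81 mean [ 0.5178 -0.0014  0.0553] rect 0.5539 -0.0005 0.1332 0.0153 2.4
   dir -175.0
side green 23 mean [0.6496 0.0053 0.05  ] rect 0.6511 0.0065 0.0343 0.01 2.1
   dir -177.3
side orange 30 mean [0.5777 0.0408 0.1523] rect 0.5512 0.021 0.0759 0.2266 89.8
   dir 6.3
side scale 782 mean [0.6482 0.0105 0.0493] rect 0.6229 -0.0137 0.2057 0.1866 36.4
   dir 95.0
top blue 0
top foot 187 mean [ 0.6029 -0.1206  0.0624] rect 0.6044 -0.1104 0.0411 0.0926 8.4
   dir -152.2
top green 0
top orange 0
top scale 163 mean [ 0.6608 -0.0735  0.0506] rect 0.6539 0.0064 0.032 0.1978 3.0
   dir 79.6
along foot x 53.8  pull y 50.3 mm z 0.0255 F [-30.9 -12.1  16.5] open 11.5 rpy [177.3   0.3 -85. ] t 11.6
```

View pics/side8.png

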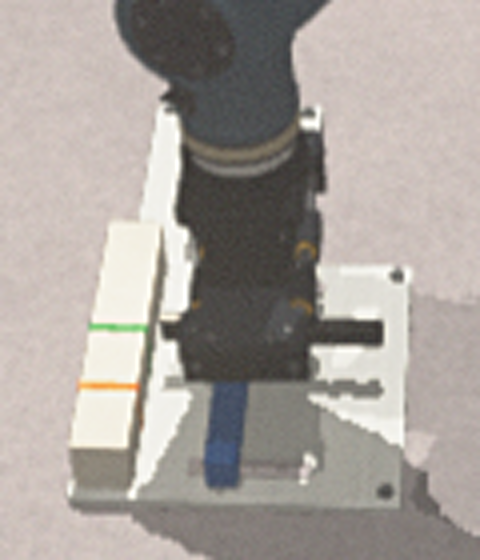

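View pics/top8.png

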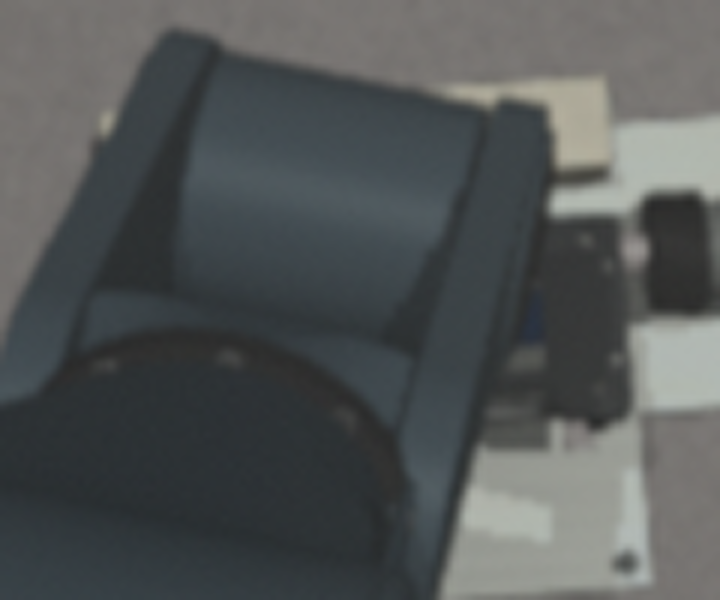

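```bash
python3 -c "
from bench import manip
manip.sign_off()"; python3 s.py
```

```text
the job is handed in; nothing more can be done
the job is handed in; nothing more can be done
```

The job is handed in: the gripper is still holding the foot at the green mark and the cam lever is closed. It finished at about 11.6 s of the 54 s allowed.

- **Job colour:** The green display module lies on the white pad, so I pulled the leg to the green mark. I gripped it by its foot across the 12 mm thickness.
- **Closing the cam:** With the foot at the mark, I slid the lightly gripping fingers along it and pushed the blue lever to its end stop.

**Last checks:**
- **Foot position:** The TCP shows 50.3 mm of pull against a 50 mm target. The side-camera network puts the leg at y −0.009 and the mark at −0.008.
- **Lever:** The fingers stopped 53.8 mm along the foot, and adding 8 N more push did not move them. The camera shows the lever near the far end of its guide and its face about 22 mm further on.
- **Holding force:** The wrist force was about 37 N and steady. The grip opening was 11.5 mm, so the foot was still held.

**What went wrong or disagreed:**
- **Overshoot:** My first slide, at 20 N grip, stuck by friction and dragged the foot to about 53–54 mm. The fingers had not reached the lever yet, so I lowered the grip to 9 N and brought the foot back to 49.9 mm before touching it.
- **Leg reading:** One side-camera network reading along the way, with the foot partly hidden, put the leg about 7 mm short of the mark. Depth (within 2 mm) and the arm's own position did not support it.
- **Last depth check:** The final depth check put the foot about 6 mm past the line. It rested on only 4 pixels, so I did not rely on it.
- **Top camera:** The arm blocked the top camera's view of the mark at the end, so the final position rests on the arm's position and the side camera.

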